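# Snap the retaining clip onto the drive shaft

## Task

Take the blue-tabbed spring clip out of the white stand and push it from above onto the groove of the drive unit's shaft until it snaps fully home, then let go of it. The groove's place along the shaft is not exactly known, so feel for it, and do not force the clip: more than 30 N between clip and drive unit spoils the shaft. Leave the other things where they are.

Things in the scene. Friction and masses are not known exactly. Their poses are not given: they have to be found in the camera images.
- clip_tab (a point): centre of the upright blue tab of the spring clip, the point to grasp. Tab 10 mm (x) by 14 mm (y), 44 mm high, from 21 mm below this point to 23 mm above. Clip x = thickness (along the shaft once fitted), y = across its mouth, z up. Grip it firmly across the 14 mm (fingers closing along clip y). Below the tab is a steel bridge 8 (x) by 32 (y) by 8 mm high, its top 23 mm below this point
- clip_bore (a point): centre of the clip's 20 mm bore, 41 mm below clip_tab, same axes; it lies on the shaft's axis when the clip is home. Two sprung steel legs, 8 mm thick (x), 30 mm over their outsides (y), go down to feet 11 mm below this point and end in inward round noses (radius 3 mm, centres 8 mm below this point), leaving a mouth of 14.4 mm
- clip_mouth (a point): point midway between the clip's two noses, 8 mm below clip_bore, same axes. Over the 20 mm groove the noses touch when clip_bore is 16 mm above the shaft's axis; then 8 to 20 N downward spreads them and after about 16 mm more the clip snaps home and stops on its bridge. On the 28 mm shaft they touch when clip_bore is about 21.5 mm above the axis and cannot pass: the clip stops hard
- clip: the blue-tabbed spring clip as a whole, 80 g give or take a third; origin on the underside of its feet, 52 mm below clip_tab, same axes. It stands mouth down, its feet 18 mm deep in a pocket of the stand
- unit: drive unit fixed to the table: aluminium base 110 (x) by 160 (y) by 12 mm, a grey round-topped pillow block (60 mm along x, 30 mm along y, top 120 mm above the table), and a level steel shaft parallel to unit y, its axis 90 mm above the table, that leaves the block towards unit -y. Origin: centre of the base's underside
- shaft_exit (a point): on the shaft's axis where it leaves the block; axes as unit, the shaft runs from here to -y, 28 mm thick, with one groove 11 mm wide and 20 mm thick, square-edged, then 24 mm more shaft. The shaft's end-float is not set: the groove's centre lies anywhere from 26 to 50 mm from here, differs every time and is not measured
- shaft_top (a point): top of the 28 mm shaft, 14 mm above its axis and 38 mm from the block (the middle of where the groove may be); axes as unit. Slid lightly (3 to 8 N) along the shaft's top, the clip loses its support, and can go down, only where it stands wholly over the groove (within 1.5 mm of its centre). The shaft holds still along its axis up to 50 N
- stand_top (a point): centre of the top face of the white clip stand (62 mm along x, 170 mm along y, top 22 mm above the table), fixed. Three pockets in a row along stand y, at -55, 0 and +55 mm, each holding one clip with its x axis along stand y; which clip is in which pocket varies
- jar: small amber jar, 52 mm across, 60 mm high; bystander
- spacer: loose brass ring, 48 mm across, 12 mm high; bystander
- hub: turned steel hub, 60 mm across, 34 mm high; bystander
- driver: red-handled screwdriver, 170 mm long; bystander
- dish: white dish, 100 mm across; bystander
- solvent: white bottle with blue cap, 56 mm across, 130 mm high; bystander
- clip_yellow: clip of another size with a round yellow knob, in another pocket of the stand, 49 mm high; bystander, origin at its foot
- clip_green: clip of another size with a low wide green tab, in another pocket of the stand, 41 mm high; bystander, origin at its foot

How it is judged (in metres and radians):
On the way:
1. the clip is lifted clear of its pocket (z of clip_bore in the frame of stand_top above 0.03 m), for 0.1 s.
At the end, for the whole second after the job is handed in: the clip's bore sits on the shaft's axis within 3 mm (across and in height), 23 to 53 mm from the pillow block, its thickness direction along the shaft within 0.2 rad, at rest, released (x of clip_bore in the frame of shaft_exit between -0.003 and 0.003 m and z of clip_bore in the frame of shaft_exit between -0.003 and 0.003 m and y of clip_bore in the frame of shaft_exit between -0.053 and -0.023 m and angle between the x axis of clip_bore and the y axis of shaft_exit, either way round below 0.2 rad and linear speed of clip below 0.02 m/s); the robot touches nothing.
It fails at once if clip and drive unit press on each other with more than 30 N (contact force between clip and unit above 30 N).
It fails at once if another thing is moved by more than 30 mm (distance of any of jar, spacer, hub, driver, dish, solvent, clip_yellow, clip_green from where it was at the start of the episode above 0.03 m).
It also fails if it takes over 67 s, if anything falls off the work surface, if the arm or the gripper's body presses on something with over 40 N, if the wrist force passes 120 N, or if a joint passes its speed limit or range.

## Robot

A 7-joint arm with a two-finger parallel gripper is mounted at the origin on the work surface. World frame = base frame: x ahead of the robot, y to its left, z up, the work surface at z = 0. Lengths are in mm, angles in rad, forces in N, time in s.
With the tool pointing down it reaches from about 400 to 850 mm from the base axis. Payload 4.5 kg.
Tool frame: the origin (TCP) lies at the very end of the fingers, on their centre line; the grasp point (between the pads) lies 19 mm behind it (ctrl.grip_point_offset is the distance from the TCP to the grasp point, in mm); z points along the fingers, x is the direction in which the jaws open and shut, and the axes are right-handed (so a half turn about z gives the same grasp; the last joint's range is limited). The gripper opens to 85 mm and grips with 20 to 120 N. Pads are 22 mm wide; open, the fingers measure 114 mm over their backs; the gripper's body (76 mm by 85 mm) begins 54 mm behind the grasp point. The pads swing forward as they close: fully open they stand 13 mm farther back than shut.
Start: joints at [1.383, 0.689, -0.195, 1.565, 0.157, 0.902, -0.215], TCP at [137.519, -609.707, 231.317] pointing down, gripper open.
Joint ranges: [-3.01, 3.01], [-0.46, 2.08], [-1.47, 1.51], [0.13, 2.56], [-1, 4.14], [0.04, 2.09], [-2.66, 2.66]. Speed limits (rad/s): [2.57, 2.57, 3.14, 3.14, 3.14, 3.14, 3.14].

## Interface

Orientations are given as a unit quaternion [w, x, y, z].
In Python, from bench import ctrl, imaging gives the robot as it stands.
- The arm moves only by the tool drive_tool, never from a script. Its argument "increments" is one flat list of numbers, 7 for each row, row after row: the turn, a rotation vector about the tool's x, y, z in degrees, then the shift along the tool's x, y, z in cm, then the gripper's target within -1 to 1 (fully open at 1, half-way at 0, shut at -1). A call has 1 to 20 rows; each row shifts and turns the pose as measured when the row begins, along the tool's axes as they then stand; what a row does not reach is not made up. A row lasts 1/10 s, in which the tool goes at most 50 mm and 8.59 degrees, less where a joint would pass 70% of its speed; a pose out of reach is approached as far as the arm can. A call is refused whole if a number of a shift passes 5 or a number of a turn 8.59, either way. A call with a gripper value outside its range is refused whole. The fingers move at their own pace and stop on an object; "force" is the grip in N (left out, the last holds). Time passes only in rows, so rows that do not move let the fingers close. It gives the time, the measured TCP pose, the force and the opening at its end, in the units of the state.
- ctrl.observe(): the state, without advancing time (a new reading comes with each control period).
- imaging.camera(name): name is "scene" or "top" or "wrist"; returns the picture (400x640x3 uint8, blue, green, red); there is no depth.
- imaging.get_calibration(name): a dict with "fovy" (degrees; the focal length in pixels is half the picture's height over the tangent of half this angle, whatever the lens; pixels are square), "cx", "cy" (the principal point, pixels), "R" (3x3) and "t" (3): a world point X has camera coordinates R X + t; the wrist camera has in their place "hand_eye" (4x4, takes a point from camera to tool coordinates, whose origin is the TCP and whose axes are the tool frame's). Camera axes: x right, y down, z forward; pixel columns grow to the right and rows downward; lengths in mm; the calibration is good to about 2 mm. A picture is of the moment at which its call begins: read the wrist's pose just before it. get_calibration takes no time and is no camera call.
- ctrl.close_job(): hands the job in, once; it reports no verdict.
The state is a dict: "time": time; "q": joint angles; "qvel": joint speeds; "joint_torque": joint torques, N m; "position": TCP position; "tcp_rot": TCP orientation; "wrist_force": force on the tool from outside, world axes, zero at the start; "wrist_torque": the same for the moment, N m; "opening": opening from 0.0 (shut) to 1.0 (fully open).
Only numpy, scipy, OpenCV 4.12 (cv2) and the standard library are available. Lean on these libraries where they do the work, as an engineer would, in place of code of your own. Each camera call takes 0.05 s, during which the arm holds its last target.

## Working session

There is one attempt and no reset: what is moved stays moved. The work goes in short steps, Python scripts to look and compute and a tool call to move; the robot and the scene stay as the last step left them, time stands still between calls to the robot, and variables do not carry over. Pictures are saved under pics/ and viewed, and the job is handed in when it is done.

Besides the shell and the picture viewer there is one more tool, called after "Call:" as a command line: name --argument value ..., lists and objects as JSON in quotes. drive_tool: Moves the arm, as the interface text tells. Its arguments: {"type":"object","properties":{"increments":{"type":"array","items":{"type":"number"}},"force":{"type":"number"}},"required":["increments"]}

```bash
mkdir -p pics; ls
cat > a.py <<'E'
from bench import ctrl, imaging
import cv2, numpy as np
E
python3 - <<'E'
from a import *
print(ctrl.observe())
for n in ["scene","top","wrist"]:
    print(n, imaging.get_calibration(n))
    cv2.imwrite(f"pics/{n}0.png", imaging.camera(n))
E
```

```text
pics
{'time': 0.0, 'q': array([ 1.38280844,  0.69002435, -0.19452006,  1.56637719,  0.15728335,
        0.90250952, -0.21510604]), 'qvel': array([-1.18712696e-03, -3.02489560e-04, -1.69417985e-04, -1.38940436e-03,
        1.57329365e-04,  3.98860091e-04, -9.77743313e-05]), 'joint_torque': array([ 1.44127548e-04, -5.39604199e+01, -1.26648366e+00, -1.58539921e+01,
        9.06415953e-03,  9.52455128e-03, -4.05300318e-05]), 'position': array([ 137.29125631, -609.04185702,  230.4501859 ]), 'tcp_rot': array([-5.52991480e-04,  7.81040288e-01, -6.24479895e-01, -7.89347016e-04]), 'wrist_force': array([-0.24463545, -0.31645596, -1.01015939]), 'wrist_torque': array([ 0.00351844, -0.03390971,  0.04442316]), 'opening': 0.9977188228208085}
scene {'fovy': 54.12761637188744, 'cx': 320.9409894008285, 'cy': 199.1859664461351, 'R': array([[ 0.74061979,  0.67191737, -0.00306231],
       [ 0.37913606, -0.4216561 , -0.82368804],
       [-0.55474154,  0.60887863, -0.56703495]]), 't': array([-439.70195013, -156.34914358, 1668.42986637])}
top {'fovy': 57.557099106113725, 'cx': 319.5153753493328, 'cy': 196.14262440170936, 'R': array([[-4.49860805e-02, -9.98987454e-01, -5.64349555e-04],
       [-9.77532351e-01,  4.41363587e-02, -2.06112794e-01],
       [ 2.05929004e-01, -8.72053679e-03, -9.78528077e-01]]), 't': array([   6.65282437,  637.70755801, 1066.00033365])}
wrist {'fovy': 60.394458233971825, 'cx': 318.2715011952878, 'cy': 200.26046990351398, 'hand_eye': array([[ 9.99999768e-01, -3.77896311e-04, -5.67579736e-04,
         4.81127113e-02],
       [ 5.15817402e-04,  9.63638792e-01,  2.67207808e-01,
        -6.75052926e+01],
       [ 4.45965007e-04, -2.67208038e-01,  9.63638763e-01,
        -1.42257585e+02],
       [ 0.00000000e+00,  0.00000000e+00,  0.00000000e+00,
         1.00000000e+00]])}
```

View pics/scene0.png

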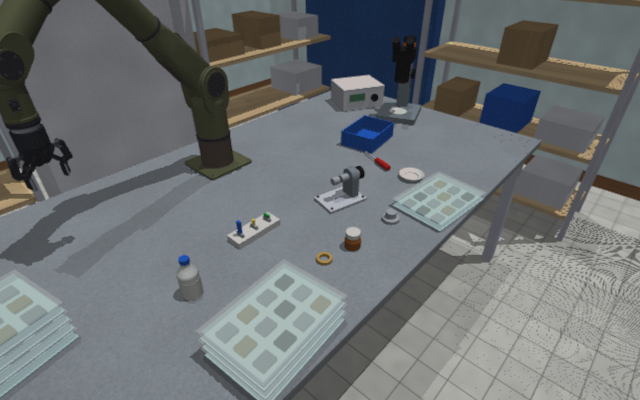

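View pics/top0.png

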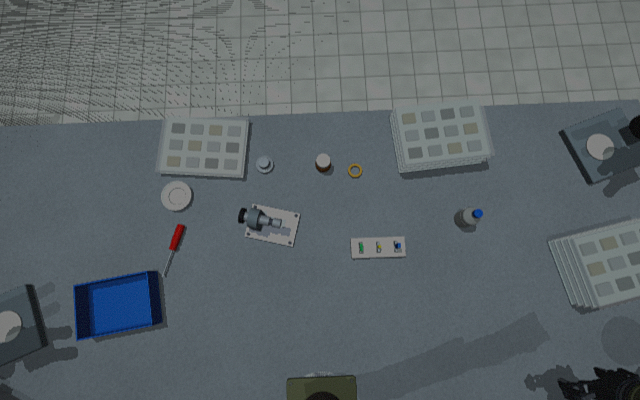

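View pics/wrist0.png

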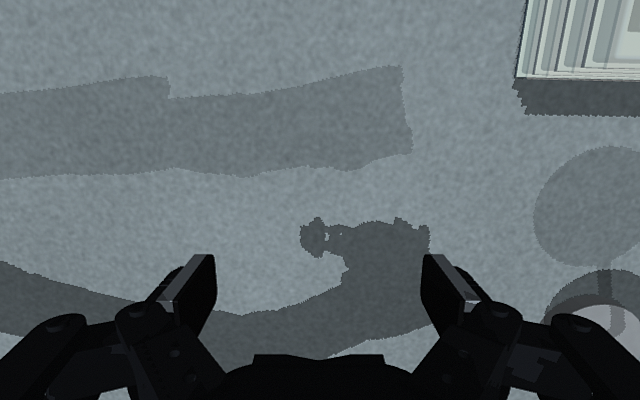

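```bash
cat >> a.py <<'E'
def K(n):
    c=imaging.get_calibration(n); f=200/np.tan(np.radians(c["fovy"]/2)); return c,f
def ray(n,u,v,z):
    c,f=K(n); d=np.array([(u-c["cx"])/f,(v-c["cy"])/f,1]); R=c["R"];o=-R.T@c["t"]; d=R.T@d
    return o+d*(z-o[2])/d[2]
def proj(n,X):
    c,f=K(n); p=c["R"]@np.array(X,float)+c["t"]; return np.array([c["cx"]+f*p[0]/p[2],c["cy"]+f*p[1]/p[2]])
E
python3 - <<'E'
from a import *
t=cv2.imread("pics/top0.png"); s=cv2.imread("pics/scene0.png")
def crop(im,x0,y0,w,h,k): return cv2.resize(im[y0:y0+h,x0:x0+w],None,fx=k,fy=k,interpolation=cv2.INTER_CUBIC)
cv2.imwrite("pics/c1.png",crop(t,230,195,190,75,4)); cv2.imwrite("pics/c2.png",crop(s,220,155,160,95,5))
E
```

```text
(no output)
```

View pics/c1.png

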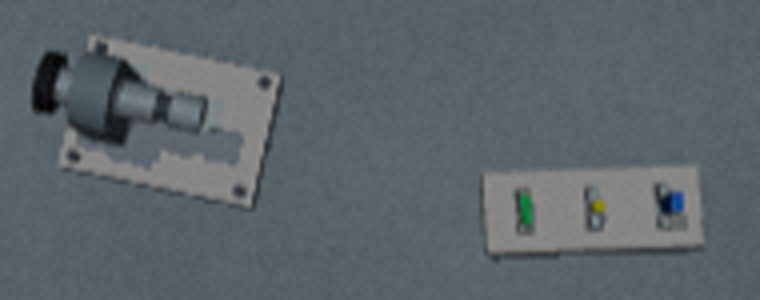

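View pics/c2.png

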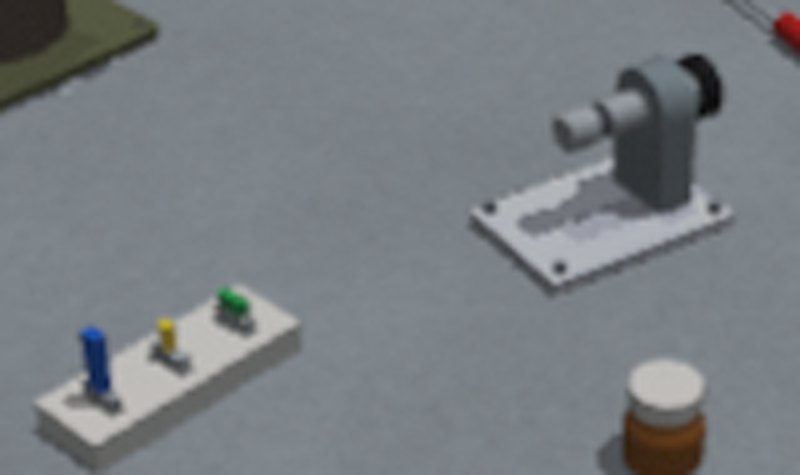

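Run:
```python
from a import *
t=cv2.imread("pics/top0.png")
hsv=cv2.cvtColor(t,cv2.COLOR_BGR2HSV)
# light, low-sat pixels warm: R>=B
m=((t[...,2].astype(int)-t[...,0]>-3)&(t[...,2]>110)).astype(np.uint8)*255
m=cv2.morphologyEx(m,cv2.MORPH_CLOSE,np.ones((5,5),np.uint8))
cs,_=cv2.findContours(m,cv2.RETR_EXTERNAL,cv2.CHAIN_APPROX_NONE)
for c in cs:
    x,y,w,h=cv2.boundingRect(c)
    if cv2.contourArea(c)>150 and 195<y<270: print(cv2.contourArea(c),x,y,w,h,cv2.minAreaRect(c))
def q(n,pts,z):
    P=np.array([ray("top",230+(a+.5)/4-.5,195+(b+.5)/4-.5,z)[:2] for a,b in pts]); print(n,P.round(1).tolist(),"mean",P.mean(0).round(1))
    for i in range(4):
        d=P[(i+1)%4]-P[i]; print("  edge",np.linalg.norm(d).round(1),np.degrees(np.arctan2(d[1],d[0])).round(1))
q("stand",[(484,173),(697,166),(703,245),(488,252)],22)
q("unit",[(92,35),(281,75),(252,207),(62,168)],12)
b=cv2.inRange(hsv,(105,120,60),(130,255,255)); ys,xs=np.nonzero(b[235:260,380:410]); print("blue top",xs.mean()+380,ys.mean()+235,xs.min()+380,xs.max()+380)
s=cv2.imread("pics/scene0.png");hs=cv2.cvtColor(s,cv2.COLOR_BGR2HSV)
b=cv2.inRange(hs,(105,120,40),(130,255,255)); ys,xs=np.nonzero(b[215:240,230:250]);xs+=230;ys+=215; print("blue scene",xs.mean(),ys.mean(),ys.min(),ys.max())
u,v=xs.mean(),ys.mean(); print(ray("scene",u,v,56))
```

```text
983.0 351 237 55 21 ((377.8629150390625, 246.8878936767578), (19.55580711364746, 53.90340042114258), 88.09085083007812)
695.0 245 204 55 43 ((271.7337646484375, 224.72474670410156), (49.156219482421875, 33.30896759033203), 12.26477336883545)
stand [[507.7, -114.6], [505.6, -283.1], [444.0, -282.0], [446.1, -113.8]] mean [ 475.9 -198.4]
  edge 168.5 -90.7
  edge 61.7 179.0
  edge 168.2 89.3
  edge 61.6 -0.7
unit [[634.6, 195.7], [594.8, 43.4], [490.1, 69.9], [527.7, 220.3]] mean [561.8 132.3]
  edge 157.4 -104.6
  edge 108.1 165.8
  edge 155.0 75.9
  edge 109.7 -13.0
blue top 398.5 245.0 397 400
blue scene 238.77777777777777 226.13333333333333 220 232
[ 476.15221575 -251.1709507    56.        ]
```

Call:
drive_tool --increments '[0, 0, 0, -2.3, -3.4, 0, 1, 0, 0, 0, -2.3, -3.4, 0, 1, 0, 0, 0, -2.3, -3.4, 0, 1, 0, 0, 0, -2.3, -3.4, 0, 1, 0, 0, 0, -2.3, -3.4, 0, 1]'

```text
time: 0.65
position: [275.0, -460.8, 228.0]
tcp_rot: [0.002, 0.776, -0.631, -0.002]
wrist_force: [0.9, -0.8, 0.1]
opening: 1.0
```

```bash
cat >> a.py <<'E'
from scipy.spatial.transform import Rotation as Ro
def pose():
    o=ctrl.observe(); w,x,y,z=o["tcp_rot"]; return np.array(o["position"]),Ro.from_quat([x,y,z,w]).as_matrix(),o
def go(target,yaw):
    """tool-frame shift (cm) and turn (deg) from current pose to target pos, tool down, tool x at yaw deg world"""
    p,R,o=pose(); d=R.T@(np.array(target,float)-p)/10
    c,s=np.cos(np.radians(yaw)),np.sin(np.radians(yaw))
    T=np.array([[c,s,0],[s,-c,0],[0,0,-1]])
    print("t",o["time"],"pos",p.round(1),"yaw",np.degrees(np.arctan2(R[1,0],R[0,0])).round(2),"F",np.round(o["wrist_force"],1),"op",round(o["opening"],3))
    print("shift cm",d.round(2),"turn deg",np.degrees(Ro.from_matrix(R.T@T).as_rotvec()).round(2))
    print("q",np.round(o["q"],2))
def wcam():
    """returns image, cam R,t (world->cam)"""
    p,R,_=pose(); im=imaging.camera("wrist"); H=imaging.get_calibration("wrist")["hand_eye"]
    Rc=R@H[:3,:3]; o=p+R@H[:3,3]; return im,Rc,o
def wray(Rc,o,u,v,z):
    c,f=K("wrist"); d=Rc@np.array([(u-c["cx"])/f,(v-c["cy"])/f,1]); return o+d*(z-o[2])/d[2]
def wproj(Rc,o,X):
    c,f=K("wrist"); p=Rc.T@(np.array(X,float)-o); return np.array([c["cx"]+f*p[0]/p[2],c["cy"]+f*p[1]/p[2]])
E
python3 -c "
from a import *
go([476,-270,200],-.7)"
```

```text
t 0.65 pos [ 275.  -460.8  228. ] yaw -78.19 F [ 0.9 -0.8  0.1] op 1.0
shift cm [-14.56 -23.59   2.68] turn deg [  0.24   0.21 -77.49]
q [ 1.05  0.58 -0.17  1.84  0.14  0.74 -0.57]
```

Call:
drive_tool --increments '[0, 0, 0, -2.4, -3.9, 0.4, 1, 0, 0, 0, -2.4, -3.9, 0.4, 1, 0, 0, 0, -2.4, -3.9, 0.4, 1, 0, 0, 0, -2.4, -3.9, 0.4, 1, 0, 0, 0, -2.4, -3.9, 0.4, 1, 0, 0, 0, -2.4, -3.9, 0.4, 1, 0, 0, -8.5, 0, 0, 0, 1, 0, 0, -8.5, 0, 0, 0, 1, 0, 0, -8.5, 0, 0, 0, 1, 0, 0, -8.5, 0, 0, 0, 1, 0, 0, -8.5, 0, 0, 0, 1, 0, 0, -8.5, 0, 0, 0, 1, 0, 0, -8.5, 0, 0, 0, 1, 0, 0, -8.5, 0, 0, 0, 1, 0, 0, -8.5, 0, 0, 0, 1]'

```text
time: 2.15
position: [488.0, -251.5, 199.3]
tcp_rot: [-0.002, 1.0, -0.007, -0.003]
wrist_force: [-0.1, -0.7, -0.2]
opening: 0.998
```

```bash
python3 -c "
from a import *
go([476,-270,200],-.7)
im,Rc,o=wcam(); cv2.imwrite('pics/w1.png',im); np.savez('w1',Rc=Rc,o=o)
print(wproj(Rc,o,[475.5,-253,79]),wproj(Rc,o,[475.5,-253,41]))"
```

```text
t 2.15 pos [ 488.  -251.5  199.3] yaw -0.78 F [-0.1 -0.7 -0.2] op 0.998
shift cm [-1.18  1.86 -0.07] turn deg [-0.22  0.31 -0.09]
q [ 0.7   0.67 -0.52  1.81  0.45  0.78 -0.07]
[303.50427984 196.5231569 ] [305.44407535 185.78436125]
```

View pics/w1.png

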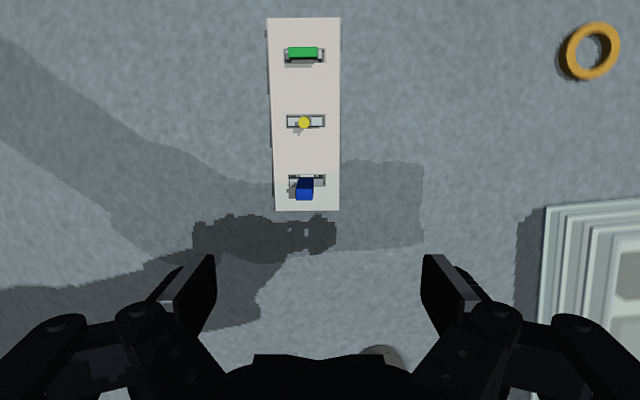

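```bash
python3 -c "
from a import *
im=cv2.imread('pics/w1.png'); d=np.load('w1.npz'); Rc,o=d['Rc'],d['o']; print(o)
hsv=cv2.cvtColor(im,cv2.COLOR_BGR2HSV)
b=cv2.inRange(hsv,(105,150,150),(130,255,255))
n,l,st,ce=cv2.connectedComponentsWithStats(b)
for i in range(1,n):
  if st[i,4]>20: print('blue bright',st[i],ce[i],wray(Rc,o,*ce[i],79))
b=cv2.inRange(hsv,(105,150,30),(130,255,255))
n,l,st,ce=cv2.connectedComponentsWithStats(b)
for i in range(1,n):
  if st[i,4]>20: print('blue all',st[i],ce[i])
# stand
m=((im.min(2)>150)&(im[...,2].astype(int)>=im[...,0].astype(int)-2)).astype(np.uint8)*255
m=cv2.morphologyEx(m,cv2.MORPH_OPEN,np.ones((3,3),np.uint8))
m[:, :250]=0;m[:,360:]=0
c=max(cv2.findContours(m,0,1)[0],key=cv2.contourArea); r=cv2.minAreaRect(cv2.convexHull(c)); print(r)
a=cv2.approxPolyDP(cv2.convexHull(c),4,True)[:,0]
for p in a: print(p,wray(Rc,o,*p,22)[:2].round(1))
print(cv2.resize(im[150:215,260:350],None,fx=6,fy=6).shape, cv2.imwrite('pics/w1c.png',cv2.resize(im[150:215,260:350],None,fx=6,fy=6,interpolation=0)))
"
```

```text
[ 489.298699   -184.29154744  341.79565672]
blue bright [296 189  16  11 151] [303.85430464 193.53642384] [ 475.83835087 -250.56902145   79.        ]
blue all [296 178  17  22 355] [304.30985915 188.8       ]
((304.2303771972656, 100.05360412597656), (165.30564880371094, 72.21980285644531), 89.06080627441406)
[338  17] [ 505.5 -112.1]
[339 166] [ 506.6 -238.7]
[287 183] [ 457.1 -254.4]
[274 181] [ 444.8 -252.3]
[267  18] [ 445.7 -112. ]
(390, 540, 3) True
```

View pics/w1c.png

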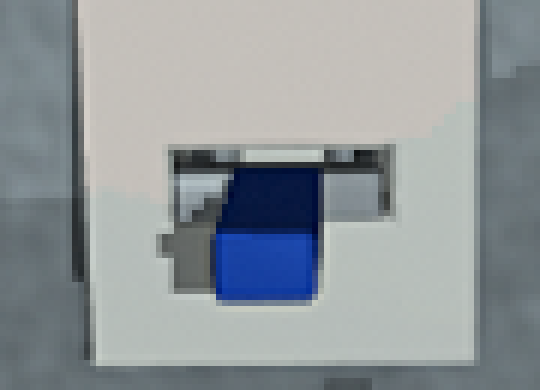

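Call:
drive_tool --increments '[-0.2, 0.3, 0, -0.6, 0, 2, 1, 0, 0, 0, -0.6, 0, 3, 1, 0, 0, 0, 0, 0, 3.5, 1, 0, 0, 0, 0, 0, 3.5, 1, 0, 0, 0, 0, 0, 2, 1, 0, 0, 0, 0, 0, 0, 1]' --force 60

```text
time: 2.8
position: [477.2, -253.0, 55.3]
tcp_rot: [0.0, 1.0, -0.013, 0.002]
wrist_force: [-0.2, 0.4, 0.3]
opening: 1.003
```

```bash
python3 -c "
from a import *
go([475.8,-251.3,40],-.7)
im,Rc,o=wcam(); cv2.imwrite('pics/w2.png',im)"
```

```text
t 2.8 pos [ 477.2 -253.    55.3] yaw -1.52 F [-0.2  0.4  0.3] op 1.003
shift cm [-0.16 -0.17  1.53] turn deg [ 0.05 -0.22 -0.82]
q [ 0.6   0.87 -0.33  1.95  0.65  0.42 -0.25]
```

View pics/w2.png

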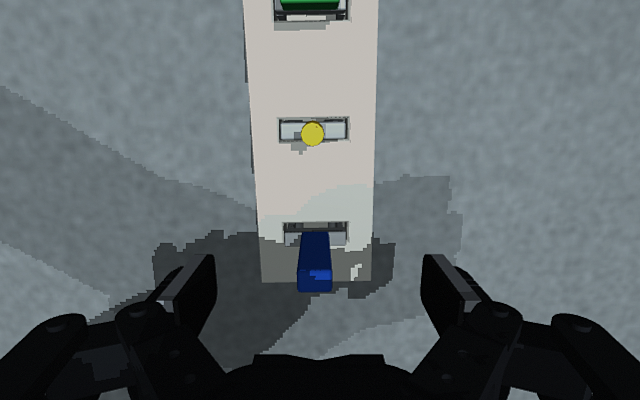

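Call:
drive_tool --increments '[0, -0.2, -0.8, -0.15, -0.15, 0.8, 1, 0, 0, 0, 0, 0, 0.6, 1, 0, 0, 0, 0, 0, 0, -1, 0, 0, 0, 0, 0, 0, -1, 0, 0, 0, 0, 0, 0, -1, 0, 0, 0, 0, 0, 0, -1, 0, 0, 0, 0, 0, 0, -1, 0, 0, 0, 0, 0, 0, -1]' --force 90

```text
time: 3.65
position: [478.3, -253.1, 45.8]
tcp_rot: [0.002, 1.0, -0.008, 0.004]
wrist_force: [0.1, 0.9, -0.3]
opening: 0.145
```

```bash
python3 -c "
from a import *
go([475.8,-251.3,40],-.7)
im,Rc,o=wcam(); cv2.imwrite('pics/w3.png',im)"
```

```text
t 3.65 pos [ 478.3 -253.1   45.8] yaw -0.87 F [ 0.1  0.9 -0.3] op 0.145
shift cm [-0.25 -0.18  0.57] turn deg [ 0.26 -0.41 -0.17]
q [ 0.59  0.89 -0.31  1.95  0.66  0.4  -0.25]
```

View pics/w3.png

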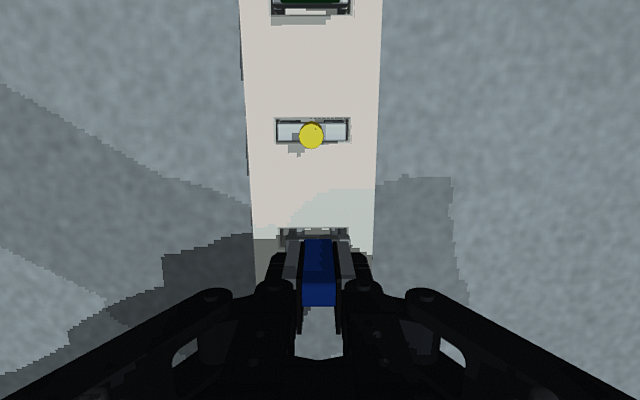

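Call:
drive_tool --increments '[0, 0, 0, 0, 0, 0, -0.4, 0, 0, 0, 0, 0, 0, -0.4, 0.2, -0.4, 0, 0, -0.1, 0.4, -0.4, 0, 0, 0, 0, -0.05, 0.4, -0.4, 0, 0, 0, 0, 0, 0, -1, 0, 0, 0, 0, 0, 0, -1, 0, 0, 0, 0, 0, 0, -1, 0, 0, 0, 0, 0, 0, -1, 0, 0, 0, 0, 0, 0, -1]' --force 90

```text
time: 4.6
position: [478.4, -251.4, 37.4]
tcp_rot: [0.001, 1.0, -0.008, -0.0]
wrist_force: [-0.6, 0.6, 0.4]
opening: 0.145
```

```bash
python3 -c "
from a import *
go([475.8,-251.3,40],-.7)"
```

```text
t 4.6 pos [ 478.4 -251.4   37.4] yaw -0.86 F [-0.6  0.6  0.4] op 0.145
shift cm [-0.26 -0.01 -0.26] turn deg [ 0.06  0.03 -0.16]
q [ 0.58  0.9  -0.31  1.95  0.67  0.39 -0.26]
```

Call:
drive_tool --increments '[0, 0, 0, 0, 0, -1.5, -1, 0, 0, 0, 0, 0, -2, -1, 0, 0, 0, 0, 0, -4, -1, 0, 0, 0, 0, 0, -4, -1, 0, 0, 0, 0, 0, -4, -1, 0, 0, 0, 0, 0, -2, -1, 0, 0, 0, 0, 0, 0, -1]'

```text
time: 5.3
position: [479.8, -250.6, 217.2]
tcp_rot: [-0.001, 1.0, -0.007, 0.0]
wrist_force: [0.2, 0.2, -1.3]
opening: 0.147
```

```bash
python3 -c "
from a import *
go([540,50,215],-14)
im,Rc,o=wcam(); cv2.imwrite('pics/w4.png',im)"
```

```text
t 5.3 pos [ 479.8 -250.6  217.2] yaw -0.78 F [ 0.2  0.2 -1.3] op 0.147
shift cm [  5.6  -30.14   0.26] turn deg [-8.000e-02 -1.000e-02  1.322e+01]
q [ 0.73  0.64 -0.55  1.82  0.44  0.8  -0.06]
```

View pics/w4.png

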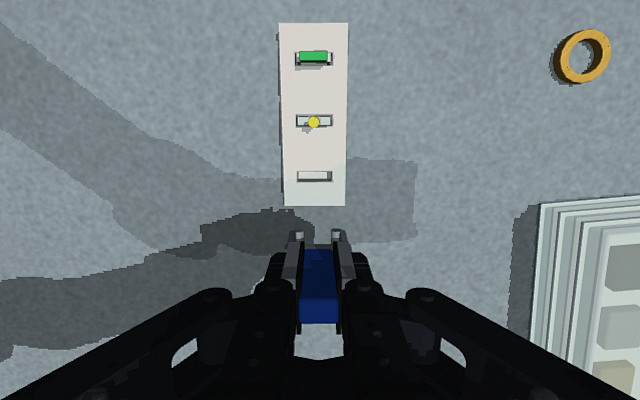

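Call:
drive_tool --increments '[0, 0, 0, 0.8, -4, 0, -1, 0, 0, 0, 0.8, -4, 0, -1, 0, 0, 0, 0.8, -4, 0, -1, 0, 0, 0, 0.8, -4, 0, -1, 0, 0, 0, 0.8, -4, 0, -1, 0, 0, 0, 0.8, -4, 0, -1, 0, 0, 0, 0.8, -4, 0, -1, 0, 0, 6.6, 0, 0, 0, -1, 0, 0, 6.6, 0, 0, 0, -1, 0, 0, 0, 0, 0, 0, -1]'

```text
time: 6.35
position: [533.6, 37.7, 196.6]
tcp_rot: [0.0, 0.992, -0.127, -0.014]
wrist_force: [-0.8, 0.5, -1.1]
opening: 0.148
```

```bash
python3 -c "
from a import *
go([540,20,215],-14)
im,Rc,o=wcam(); cv2.imwrite('pics/w5.png',im); np.savez('w5',Rc=Rc,o=o)"
```

```text
t 6.35 pos [533.6  37.7 196.6] yaw -14.57 F [-0.8  0.5 -1.1] op 0.148
shift cm [ 1.01  1.56 -1.86] turn deg [ 0.25  1.59 -0.56]
q [ 0.11  0.65 -0.43  1.84  0.37  0.75 -0.77]
```

View pics/w5.png

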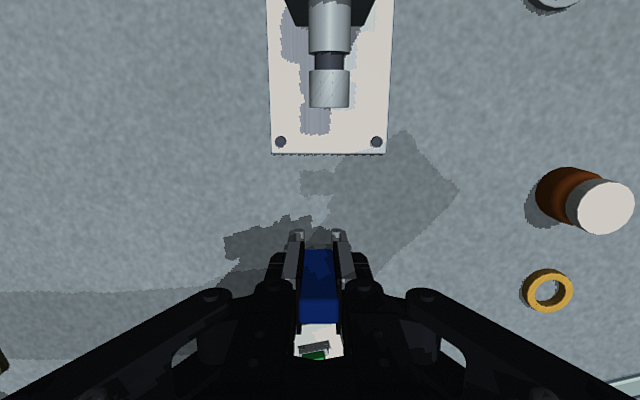

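```bash
python3 -c "
from a import *
im=cv2.imread('pics/w5.png'); d=np.load('w5.npz'); Rc,o=d['Rc'],d['o']; print(o)
cv2.imwrite('pics/w5c.png',cv2.resize(im[0:165,260:400],None,fx=5,fy=5,interpolation=0)[:600])
g=cv2.cvtColor(im,cv2.COLOR_BGR2GRAY).astype(int)
for r in range(0,110,6): print(r,g[r,300:360:2])
print(g[40:112,330])
"
```

```text
[554.26766578 102.91965253 338.53711042]
0 [ 27  28  28  28  34  66  73  79  86  87  87 105 100 107 112 111 107 114
  92  90  88  86  80  73  66  53  26  28  28  28]
6 [ 27  26  26  26  43  77  71 105 135 141 147 155 152 176 189 192 182 172
 163 156 151 147 136 127 108  53  25  27  28  26]
12 [ 25  26  26  26  44  87 107 121 132 140 147 155 164 175 190 193 183 172
 164 156 150 145 135 123 105  77  23  26  26  26]
18 [ 25  27  27  26  43  87 106 120 132 139 146 155 165 178 190 194 182 172
 162 155 150 146 134 124 103  73  25  27  25  25]
24 [ 24  25  25  24  40  86 107 120 133 140 146 155 164 177 191 193 182 172
 162 154 149 144 134 124 101  69  22  25  25  23]
30 [144 147 145 126  90  85 107 120 133 140 147 155 165 178 191 192 182 171
 162 155 149 144 134 123 102  77 102 103 109 108]
36 [143 146 143 145  93  86 107 120 133 141 147 155 165 178 192 181 181 171
 161 155 150 142 132 121 100  79 102 103 120 210]
42 [142 145 142 145  92  84 106 121 133 140 148 155 165 179 192 192 181 170
 161 155 149 142 133 120  98  79 102 174 204 202]
48 [144 145 144 145  99  83 106 121 133 141 148 158 1
[... 927 characters left out ...]
09  70 201 187 188 201 201]
96 [202 205 129 145 139  76 110 123 140 146 155 166 173 178 177 180 159 167
 161 154 147 135 118  99  72 199 188 198 202 201]
102 [204 205 188 143 140  74 114 127 138 149 156 169 169 169 175 176 172 166
 157 150 143 128 114 102  73 196 189 183 204 201]
108 [141 144 138 144 145 155 156 145 146 144 128 136  82  97  95 113 177 174
 180 181 188 192 197 201 191 186 192 190 202 202]
[192 191 192 192 192 191 186 192 194 196 153  24  74  72  70  72  74  72
  67  74  73  73  74  74  73  72  74  71  70 119 196 197 194 197 198 199
 198 196 193 192 193 193 193 191 190 190 187 187 185 186 188 187 185 184
 182 180 180 177 178 180 180 177 176 173 175 176 170 127 113 125 135 160]
```

View pics/w5c.png

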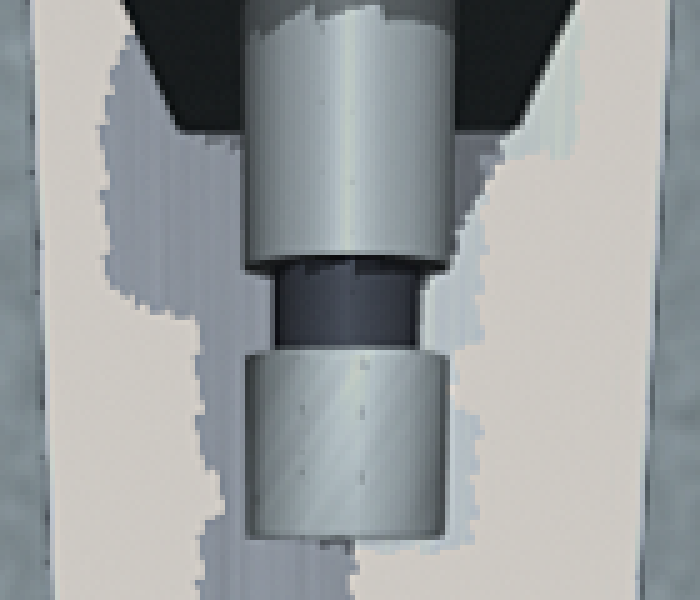

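```bash
python3 -c "
from a import *
d=np.load('w5.npz'); Rc,o=d['Rc'],d['o']
A=wray(Rc,o,330.2,20,93); B=wray(Rc,o,329.4,95,93); print(A,B,np.degrees(np.arctan2(*(A-B)[[1,0]])))
for r in (20,50.3,69.3,107): print(r,wray(Rc,o,329.7,r,104))
w=np.linalg.norm(wray(Rc,o,309,40,93)-wray(Rc,o,351,40,93)); print('width',w)
# base front corners
for u,v in [(273,153),(385,153),(267,0),(394,0)]: print(wray(Rc,o,u,v,12))
"
```

```text
[568.37712871 152.7331708   93.        ] [556.58882969 107.8978585   93.        ] 75.26894796924493
20 [567.44688951 150.58098639 104.        ]
50.3 [563.23687613 133.79390154 104.        ]
69.3 [560.50047106 122.88270957 104.        ]
107 [554.83613273 100.29662264 104.        ]
width 27.526184013932923
[492.42452075  71.79070499  12.        ]
[595.43666869  45.37768239  12.        ]
[524.81911331 197.95818435  12.        ]
[628.72580701 170.12814171  12.        ]
```

```bash
python3 -c "
from a import *
im=cv2.imread('pics/w5.png')
c,f=K('wrist'); H=c['hand_eye']
big=cv2.resize(im[220:340,260:380],None,fx=5,fy=5,interpolation=0)
for P,col in [((-15,-4,33),(0,0,255)),((15,-4,33),(0,0,255)),((-15,4,33),(0,255,255)),((-7.2,-4,33),(0,255,0)),((7.2,-4,33),(0,255,0)),((-16,-4,4),(255,0,255)),((16,-4,4),(255,0,255)),((-7,-5,-42),(255,255,0)),((7,-5,-42),(255,255,0)),((7,5,-42),(255,255,255)),((-7,5,-42),(255,255,255))]:
  p=H[:3,:3].T@(np.array(P)-H[:3,3]); u=c['cx']+f*p[0]/p[2]; v=c['cy']+f*p[1]/p[2]; print(P,round(u,1),round(v,1)); cv2.circle(big,(int((u-260+.5)*5),int((v-220+.5)*5)),4,col,-1)
cv2.imwrite('pics/w5d.png',big)
"
```

```text
(-15, -4, 33) 291.0 227.1
(15, -4, 33) 346.4 227.1
(-15, 4, 33) 291.3 240.9
(-7.2, -4, 33) 305.4 227.1
(7.2, -4, 33) 332.0 227.1
(-16, -4, 4) 284.0 248.7
(16, -4, 4) 353.7 248.7
(-7, -5, -42) 298.0 302.2
(7, -5, -42) 340.4 302.1
(7, 5, -42) 339.9 328.3
(-7, 5, -42) 298.5 328.4
```

View pics/w5d.png

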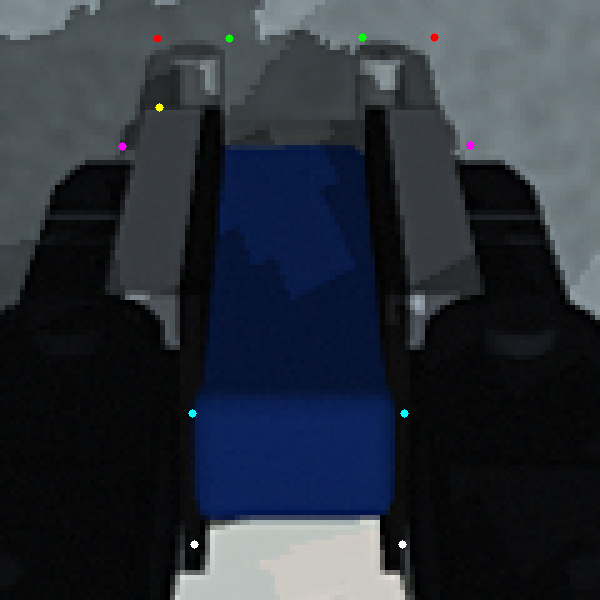

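```bash
python3 -c "
from a import *
go([560.8,121.4,170],-14.6)"
```

```text
t 6.4 pos [533.3  37.  196.5] yaw -14.47 F [ 0.2 -0.3 -1. ] op 0.15
shift cm [ 0.63 -8.88  2.58] turn deg [0.3  1.63 0.13]
q [ 0.11  0.65 -0.43  1.84  0.37  0.75 -0.77]
```

Call:
drive_tool --increments '[0.3, 1.6, 0.1, 0, 0, 0, -1, 0, 0, 0, 0.2, -3, 0, -1, 0, 0, 0, 0.2, -3, 0, -1, 0, 0, 0, 0.1, -2, 0, -1, 0, 0, 0, 0, -0.5, 0.5, -1, 0, 0, 0, 0, 0, 0, -1]'

```text
time: 7.0
position: [556.8, 112.5, 184.3]
tcp_rot: [0.004, 0.992, -0.124, -0.005]
wrist_force: [0.0, -0.6, -1.2]
opening: 0.149
```

```bash
python3 -c "
from a import *
go([560.8,121.4,140],-14.6)
im,Rc,o=wcam(); cv2.imwrite('pics/w6.png',im)
im=imaging.camera('scene'); cv2.imwrite('pics/s6.png',cv2.resize(im[100:240,220:400],None,fx=4,fy=4))"
```

```text
t 7.0 pos [556.8 112.5 184.3] yaw -14.2 F [ 0.  -0.6 -1.2] op 0.149
shift cm [ 0.21 -1.    4.42] turn deg [0.55 0.48 0.4 ]
q [-0.05  0.7  -0.4   1.77  0.38  0.76 -0.89]
```

View pics/w6.png

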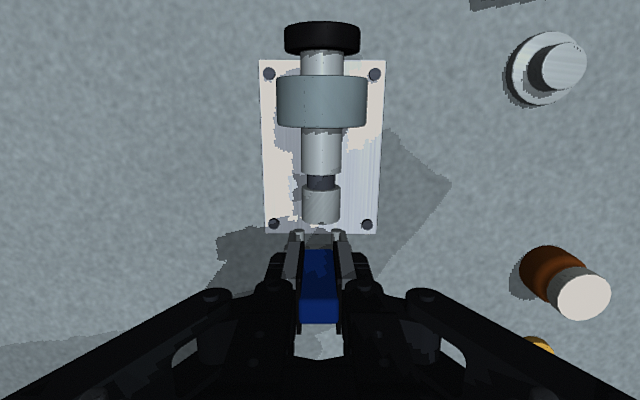

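View pics/s6.png

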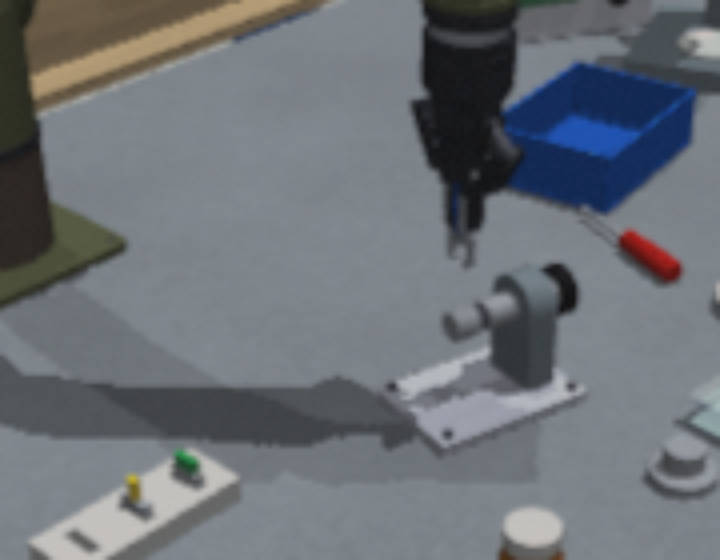

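```bash
python3 -c "
from a import *
im=cv2.imread('pics/w6.png'); p,R,ob=pose(); H=imaging.get_calibration('wrist')['hand_eye']; Rc=R@H[:3,:3]; o=p+R@H[:3,3]
g=cv2.cvtColor(im,cv2.COLOR_BGR2GRAY).astype(int)
print(list(enumerate(g[120:230,321],120)))
for r in (150,165,200,210): print(r,[i+292 for i in range(0,58) if abs(g[r,293+i]-g[r,292+i])>18])
print(wray(Rc,o,321,176,104),wray(Rc,o,321,189,104),wray(Rc,o,321,150,93),wray(Rc,o,321,205,93),wray(Rc,o,321,128,104))
"
```

```text
[(120, np.int64(137)), (121, np.int64(137)), (122, np.int64(137)), (123, np.int64(136)), (124, np.int64(137)), (125, np.int64(137)), (126, np.int64(130)), (127, np.int64(110)), (128, np.int64(52)), (129, np.int64(129)), (130, np.int64(122)), (131, np.int64(117)), (132, np.int64(140)), (133, np.int64(203)), (134, np.int64(193)), (135, np.int64(190)), (136, np.int64(190)), (137, np.int64(188)), (138, np.int64(190)), (139, np.int64(189)), (140, np.int64(189)), (141, np.int64(188)), (142, np.int64(189)), (143, np.int64(188)), (144, np.int64(187)), (145, np.int64(188)), (146, np.int64(188)), (147, np.int64(187)), (148, np.int64(188)), (149, np.int64(187)), (150, np.int64(182)), (151, np.int64(187)), (152, np.int64(186)), (153, np.int64(186)), (154, np.int64(186)), (155, np.int64(187)), (156, np.int64(186)), (157, np.int64(186)), (158, np.int64(185)), (159, np.int64(184)), (160, np.int64(185)), (161, np.int64(183)), (162, np.int64(178)), (163, np.int64(184)), (164, np.int64(184)), (165, np.int64(182)), (166, np.int64(183)), (167, np.int64(184)), (168, np.int64(182)), (169, np.int64(183)), 
[... 929 characters left out ...]
 (213, np.int64(150)), (214, np.int64(148)), (215, np.int64(146)), (216, np.int64(145)), (217, np.int64(148)), (218, np.int64(148)), (219, np.int64(151)), (220, np.int64(151)), (221, np.int64(141)), (222, np.int64(66)), (223, np.int64(67)), (224, np.int64(104)), (225, np.int64(194)), (226, np.int64(193)), (227, np.int64(179)), (228, np.int64(88)), (229, np.int64(98))]
150 [300, 301, 321, 322, 340, 341, 348]
165 [292, 300, 340, 341]
200 [301, 302, 338, 339, 340]
210 [300, 301, 302, 339, 340]
[563.33322384 132.17144803 104.        ] [561.15701154 123.59164477 104.        ] [567.19106848 147.33865487  93.        ] [557.60362296 109.53977091  93.        ] [570.98104559 162.32328839 104.        ]
```

Call:
drive_tool --increments '[0.5, 0.5, 0.4, 0.2, -1.2, 0, -1, 0, 0, 0, 0, -0.1, 2, -1, 0, 0, 0, 0, 0, 1.8, -1, 0, 0, 0, 0, 0, 0, -1]'

```text
time: 7.5
position: [563.8, 120.7, 146.6]
tcp_rot: [0.001, 0.991, -0.131, 0.002]
wrist_force: [0.2, -0.6, -0.2]
opening: 0.147
```

```bash
python3 -c "
from a import *
go([561.1,122.6,138],-14.6)"
```

```text
t 7.5 pos [563.8 120.7 146.6] yaw -15.08 F [ 0.2 -0.6 -0.2] op 0.147
shift cm [-0.31 -0.12  0.86] turn deg [ 0.03 -0.29 -0.48]
q [-0.08  0.75 -0.37  1.79  0.41  0.67 -0.95]
```

Call:
drive_tool --increments '[0, -0.3, -0.5, -0.3, -0.1, 0, -1, 0, 0, 0, 0, 0, 0, -1]'

```text
time: 7.7
position: [561.4, 122.2, 147.6]
tcp_rot: [0.0, 0.992, -0.127, 0.0]
wrist_force: [-0.2, 0.2, -1.6]
opening: 0.148
```

```bash
python3 -c "
from a import *
go([561.1,122.6,138],-14.6)"
```

```text
t 7.7 pos [561.4 122.2 147.6] yaw -14.59 F [-0.2  0.2 -1.6] op 0.148
shift cm [-0.04 -0.03  0.96] turn deg [ 0.01 -0.03  0.01]
q [-0.08  0.75 -0.37  1.79  0.41  0.67 -0.94]
```

```bash
python3 -c "
from a import *
im,Rc,o=wcam(); cv2.imwrite('pics/w7.png',cv2.resize(im[170:300,250:390],None,fx=5,fy=5)[:600])
im=imaging.camera('scene'); cv2.imwrite('pics/s7.png',cv2.resize(im[140:215,290:390],None,fx=7,fy=7,interpolation=2))"
```

```text
(no output)
```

View pics/w7.png

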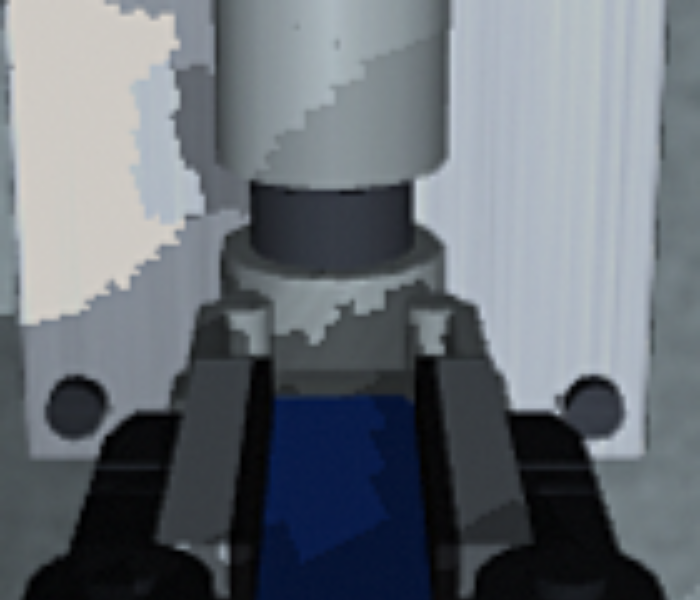

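View pics/s7.png

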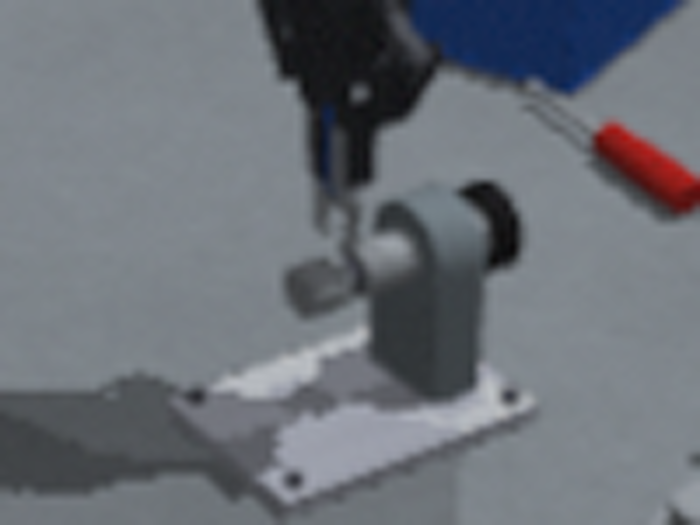

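Call:
drive_tool --increments '[0, 0, 0, -0.08, 0, 0.5, -1, 0, 0, 0, 0, 0, 0.4, -1, 0, 0, 0, 0, 0, 0, -1]'

```text
time: 8.1
position: [562.0, 122.3, 139.4]
tcp_rot: [-0.0, 0.992, -0.128, 0.002]
wrist_force: [-0.2, 0.3, -1.2]
opening: 0.148
```

```bash
python3 -c "
from a import *
go([560.4,122.6,134],-14.6)"
```

```text
t 8.1 pos [562.  122.3 139.4] yaw -14.65 F [-0.2  0.3 -1.2] op 0.148
shift cm [-0.17  0.01  0.54] turn deg [-0.08 -0.22 -0.05]
q [-0.08  0.76 -0.36  1.8   0.42  0.65 -0.95]
```

Call:
drive_tool --increments '[0, -0.2, 0, -0.17, 0, 0.2, -1, 0, 0, 0, 0, 0, 0.15, -1]'

```text
time: 8.3
position: [560.4, 122.8, 135.8]
tcp_rot: [-0.001, 0.992, -0.128, 0.0]
wrist_force: [-0.4, 0.5, -1.0]
opening: 0.148
```

Call:
drive_tool --increments '[0, 0, 0, -0.03, 0, 0.1, -1]'

```text
time: 8.4
position: [560.0, 122.9, 134.6]
tcp_rot: [-0.001, 0.992, -0.127, 0.0]
wrist_force: [-0.3, 0.0, -1.1]
opening: 0.15
```

Call:
drive_tool --increments '[0, 0, 0, 0, 0, 0.1, -1]'

```text
time: 8.5
position: [560.6, 123.0, 133.9]
tcp_rot: [-0.001, 0.992, -0.128, 0.001]
wrist_force: [1.1, -0.5, 3.0]
opening: 0.147
```

```bash
python3 -c "
from a import *
go([560.4,122.6,134],-14.6)"
```

```text
t 8.5 pos [560.6 123.  133.9] yaw -14.65 F [ 1.1 -0.5  3. ] op 0.147
shift cm [-0.01  0.04 -0.01] turn deg [-0.11 -0.08 -0.05]
q [-0.09  0.77 -0.36  1.81  0.42  0.64 -0.95]
```

Call:
drive_tool --increments '[0, 0, 0, 0, -0.1, 0.06, -1]'

```text
time: 8.6
position: [560.9, 123.2, 133.6]
tcp_rot: [-0.0, 0.992, -0.128, 0.001]
wrist_force: [-1.7, -3.4, 6.6]
opening: 0.149
```

Call:
drive_tool --increments '[0, 0, 0, 0, -0.1, 0.08, -1]'

```text
time: 8.7
position: [561.0, 123.3, 133.5]
tcp_rot: [0.001, 0.992, -0.128, 0.001]
wrist_force: [-3.1, -3.2, 10.0]
opening: 0.155
```

Call:
drive_tool --increments '[0, 0, 0, 0, -0.1, 0.08, -1]'

```text
time: 8.8
position: [561.0, 123.3, 133.5]
tcp_rot: [0.002, 0.992, -0.128, 0.001]
wrist_force: [-3.1, -2.1, 9.3]
opening: 0.151
```

Call:
drive_tool --increments '[0, 0, 0, 0, -0.15, 0.03, -1]'

```text
time: 8.9
position: [561.1, 123.6, 133.7]
tcp_rot: [0.003, 0.992, -0.129, 0.001]
wrist_force: [-0.4, -2.4, 3.0]
opening: 0.144
```

Call:
drive_tool --increments '[0, 0, 0, 0, -0.2, 0.03, -1]'

```text
time: 9.0
position: [561.3, 124.5, 133.7]
tcp_rot: [0.004, 0.992, -0.129, 0.0]
wrist_force: [-0.6, -1.8, 4.1]
opening: 0.151
```

Call:
drive_tool --increments '[0, 0, 0, 0, -0.2, 0.03, -1]'

```text
time: 9.1
position: [561.7, 125.7, 133.5]
tcp_rot: [0.004, 0.992, -0.129, 0.0]
wrist_force: [-1.4, -2.5, 4.2]
opening: 0.151
```

```bash
python3 -c "
from a import *
go([562,128,134],-14.6)"
```

```text
t 9.1 pos [561.7 125.7 133.5] yaw -14.87 F [-1.4 -2.5  4.2] op 0.151
shift cm [-0.03 -0.23 -0.05] turn deg [ 0.48 -0.1  -0.27]
q [-0.1   0.77 -0.35  1.8   0.42  0.65 -0.96]
```

Sliding well at ~4–5 N. Continue in ~1 mm steps, keeping the tilt corrected.

Call:
drive_tool --increments '[0.3, -0.1, -0.2, 0, -0.15, 0.04, -1]'

```text
time: 9.2
position: [562.1, 127.3, 133.2]
tcp_rot: [0.002, 0.992, -0.127, -0.0]
wrist_force: [-1.3, -1.3, 4.0]
opening: 0.144
```

Call:
drive_tool --increments '[0.2, 0, 0, 0, -0.15, 0.04, -1]'

```text
time: 9.3
position: [562.8, 129.4, 132.6]
tcp_rot: [-0.001, 0.992, -0.127, 0.0]
wrist_force: [0.4, -0.2, -0.1]
opening: 0.147
```

Call:
drive_tool --increments '[0.1, 0, 0, 0, -0.15, 0.04, -1]'

```text
time: 9.4
position: [563.0, 131.1, 131.7]
tcp_rot: [-0.002, 0.992, -0.127, 0.0]
wrist_force: [-0.4, -2.9, 0.4]
opening: 0.146
```

```bash
python3 -c "
from a import *
go([562.5,130,134],-14.6)"
```

```text
t 9.4 pos [563.  131.1 131.7] yaw -14.62 F [-0.4 -2.9  0.4] op 0.146
shift cm [-0.02  0.11 -0.23] turn deg [-0.21  0.02 -0.02]
q [-0.1   0.78 -0.36  1.8   0.42  0.64 -0.96]
```

Call:
drive_tool --increments '[0, 0, 0, 0, 0.05, 0.1, -1]'

```text
time: 9.5
position: [562.7, 130.7, 130.3]
tcp_rot: [-0.002, 0.992, -0.127, -0.0]
wrist_force: [-0.6, 0.1, 0.8]
opening: 0.146
```

Call:
drive_tool --increments '[0, 0, 0, 0, 0, 0.1, -1]'

```text
time: 9.6
position: [562.5, 130.8, 128.9]
tcp_rot: [-0.002, 0.992, -0.127, -0.0]
wrist_force: [0.0, -0.9, 0.3]
opening: 0.148
```

Call:
drive_tool --increments '[0, 0, 0, 0, 0, 0.1, -1]'

```text
time: 9.7
position: [563.0, 130.7, 128.0]
tcp_rot: [-0.002, 0.992, -0.127, -0.0]
wrist_force: [-2.1, -2.7, 9.9]
opening: 0.148
```

```bash
python3 -c "
from a import *
go([562.5,130,128],-14.6)"
```

```text
t 9.7 pos [563.  130.7 128. ] yaw -14.62 F [-2.1 -2.7  9.9] op 0.148
shift cm [-0.03  0.08  0.  ] turn deg [-0.23  0.04 -0.02]
q [-0.1   0.78 -0.36  1.8   0.42  0.63 -0.96]
```

Call:
drive_tool --increments '[0, 0, 0, 0, 0.02, 0.12, -1]'

```text
time: 9.8
position: [563.1, 130.7, 127.7]
tcp_rot: [-0.002, 0.992, -0.127, 0.0]
wrist_force: [-3.1, -2.5, 14.1]
opening: 0.142
```

Call:
drive_tool --increments '[0, 0, 0, 0, 0, 0.14, -1]'

```text
time: 9.9
position: [563.2, 130.8, 127.6]
tcp_rot: [-0.002, 0.992, -0.127, 0.001]
wrist_force: [-2.8, -2.6, 14.8]
opening: 0.147
```

Call:
drive_tool --increments '[0, 0, 0, 0, 0, 0.15, -1]'

```text
time: 10.0
position: [563.3, 130.8, 127.5]
tcp_rot: [-0.002, 0.992, -0.128, 0.001]
wrist_force: [-3.8, -1.7, 13.4]
opening: 0.145
```

Call:
drive_tool --increments '[0, 0, 0, -0.05, 0.02, 0.17, -1]'

```text
time: 10.1
position: [563.2, 130.7, 127.4]
tcp_rot: [-0.002, 0.992, -0.128, 0.002]
wrist_force: [-2.0, -1.7, 14.4]
opening: 0.151
```

Call:
drive_tool --increments '[0, 0, 0, -0.03, 0.02, 0.19, -1]'

```text
time: 10.2
position: [563.3, 130.7, 127.2]
tcp_rot: [-0.002, 0.992, -0.128, 0.003]
wrist_force: [-3.1, -2.2, 14.7]
opening: 0.147
```

```bash
python3 -c "
from a import *
go([562.5,130,128],-14.6)
im,Rc,o=wcam(); cv2.imwrite('pics/w8.png',cv2.resize(im[150:300,250:390],None,fx=4,fy=4)[:600])
im=imaging.camera('scene'); cv2.imwrite('pics/s8.png',cv2.resize(im[140:215,290:390],None,fx=7,fy=7,interpolation=2))"
```

```text
t 10.2 pos [563.3 130.7 127.2] yaw -14.68 F [-3.1 -2.2 14.7] op 0.147
shift cm [-0.06  0.09 -0.08] turn deg [-0.24 -0.28 -0.08]
q [-0.1   0.78 -0.35  1.8   0.43  0.62 -0.97]
```

View pics/w8.png

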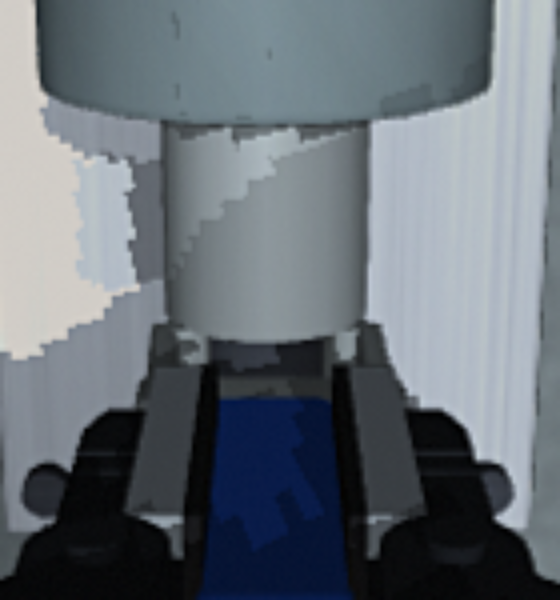

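View pics/s8.png

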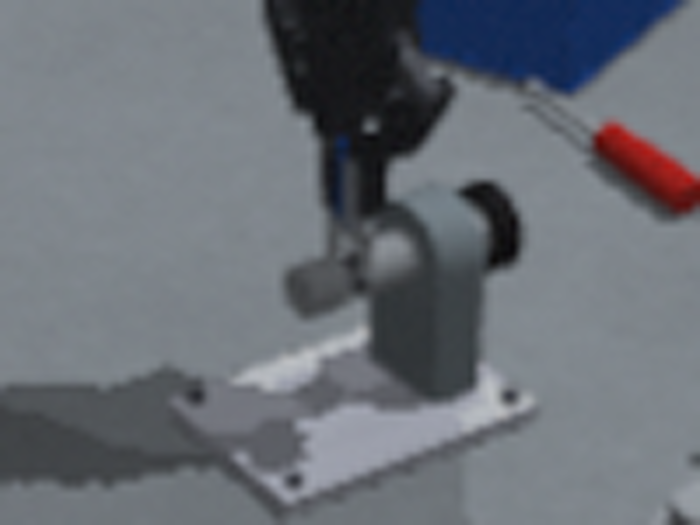

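Call:
drive_tool --increments '[0, -0.2, 0, -0.05, 0.02, 0.22, -1]'

```text
time: 10.4
position: [563.4, 130.7, 126.8]
tcp_rot: [-0.002, 0.992, -0.128, 0.002]
wrist_force: [-3.1, -3.3, 14.0]
opening: 0.147
```

Call:
drive_tool --increments '[0, -0.2, 0, -0.05, 0.02, 0.24, -1]'

```text
time: 10.5
position: [563.5, 130.7, 126.3]
tcp_rot: [-0.002, 0.992, -0.128, 0.001]
wrist_force: [-3.3, -2.4, 15.3]
opening: 0.146
```

Call:
drive_tool --increments '[0, -0.2, 0, -0.05, 0.02, 0.26, -1]'

```text
time: 10.6
position: [563.6, 130.6, 125.5]
tcp_rot: [-0.003, 0.992, -0.128, 0.001]
wrist_force: [-2.5, -2.3, 12.9]
opening: 0.15
```

Call:
drive_tool --increments '[0, -0.1, 0, -0.05, 0.02, 0.26, -1]'

```text
time: 10.7
position: [563.6, 130.6, 124.5]
tcp_rot: [-0.003, 0.992, -0.128, 0.001]
wrist_force: [-2.1, -2.2, 11.6]
opening: 0.146
```

Call:
drive_tool --increments '[0, -0.1, 0, -0.05, 0.02, 0.26, -1]'

```text
time: 10.8
position: [563.5, 130.6, 123.3]
tcp_rot: [-0.003, 0.992, -0.128, 0.0]
wrist_force: [-2.4, -2.1, 9.4]
opening: 0.147
```

Call:
drive_tool --increments '[0, -0.1, 0, -0.05, 0.02, 0.26, -1]'

```text
time: 10.9
position: [563.3, 130.6, 122.0]
tcp_rot: [-0.003, 0.992, -0.128, 0.0]
wrist_force: [-2.0, -3.2, 9.0]
opening: 0.147
```

```bash
python3 -c "
from a import *
go([562.5,130,112],-14.6)
im,Rc,o=wcam(); cv2.imwrite('pics/w9.png',cv2.resize(im[150:300,250:390],None,fx=4,fy=4)[:600])"
```

```text
t 10.9 pos [563.3 130.6 122. ] yaw -14.75 F [-2.  -3.2  9. ] op 0.147
shift cm [-0.06  0.09  1.  ] turn deg [-0.35  0.   -0.15]
q [-0.1   0.79 -0.35  1.8   0.43  0.62 -0.97]
```

View pics/w9.png

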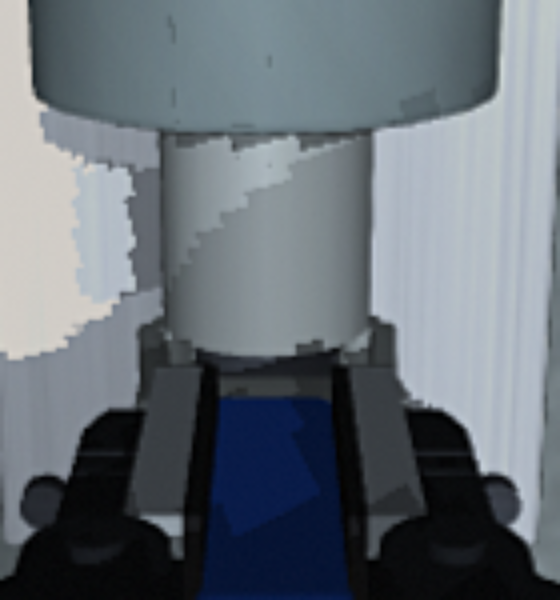

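Call:
drive_tool --increments '[0, 0, 0, -0.05, 0.03, 0.24, -1]'

```text
time: 11.05
position: [563.1, 130.6, 120.1]
tcp_rot: [-0.003, 0.992, -0.128, 0.001]
wrist_force: [-1.3, -2.0, 5.8]
opening: 0.149
```

Call:
drive_tool --increments '[0, 0, 0, -0.05, 0.03, 0.22, -1]'

```text
time: 11.15
position: [562.9, 130.6, 118.4]
tcp_rot: [-0.003, 0.992, -0.128, 0.001]
wrist_force: [-0.5, -1.6, 3.3]
opening: 0.152
```

Call:
drive_tool --increments '[0, 0, 0, -0.03, 0.03, 0.2, -1]'

```text
time: 11.25
position: [562.7, 130.6, 116.5]
tcp_rot: [-0.004, 0.992, -0.128, 0.002]
wrist_force: [0.6, -1.5, 0.4]
opening: 0.145
```

Call:
drive_tool --increments '[0, 0, 0, -0.03, 0.03, 0.18, -1]'

```text
time: 11.35
position: [562.5, 130.7, 114.4]
tcp_rot: [-0.004, 0.992, -0.128, 0.002]
wrist_force: [1.3, -0.1, -2.2]
opening: 0.146
```

Call:
drive_tool --increments '[0, 0, 0, 0, 0.03, 0.16, -1]'

```text
time: 11.45
position: [562.6, 130.6, 112.4]
tcp_rot: [-0.004, 0.992, -0.128, 0.002]
wrist_force: [-1.4, -0.5, 6.2]
opening: 0.148
```

Call:
drive_tool --increments '[0, 0, 0, 0, 0, 0.08, -1]'

```text
time: 11.55
position: [562.7, 130.7, 112.1]
tcp_rot: [-0.004, 0.992, -0.128, 0.002]
wrist_force: [-3.7, -2.3, 16.3]
opening: 0.15
```

Call:
drive_tool --increments '[0, 0, 0, 0, 0, 0.1, -1]'

```text
time: 11.65
position: [562.6, 130.7, 112.1]
tcp_rot: [-0.004, 0.992, -0.128, 0.002]
wrist_force: [-2.4, -2.9, 14.3]
opening: 0.147
```

```bash
python3 -c "
from a import *
go([562.5,130.6,112],-14.6)
im,Rc,o=wcam(); cv2.imwrite('pics/w10.png',im)"
```

```text
t 11.65 pos [562.6 130.7 112.1] yaw -14.75 F [-2.4 -2.9 14.3] op 0.147
shift cm [-0.01  0.01  0.01] turn deg [-0.47 -0.18 -0.15]
q [-0.11  0.81 -0.34  1.81  0.44  0.59 -0.98]
```

View pics/w10.png

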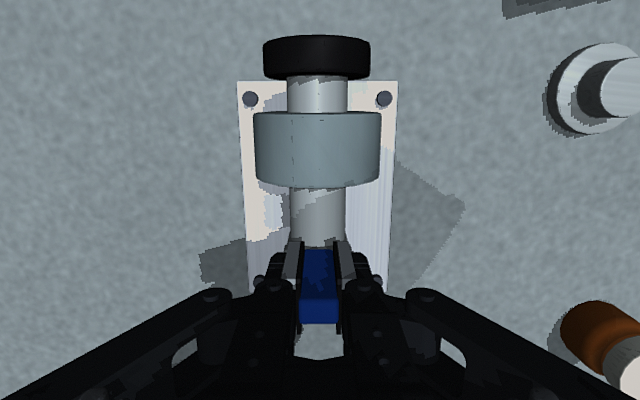

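Call:
drive_tool --increments '[0, 0, 0, 0, 0, -0.02, -1, 0, 0, 0, 0, 0, 0, 0, 0, 0, 0, 0, 0, 0, 0, 0, 0, 0, 0, 0, 0, 0, 0, 0, 0, 0, 0, 0, 0, 0, 0, 0, 0, 0, 0, 0, 0, 0, 0, 0, -0.5, 0.4]'

```text
invalid input
```

```bash
python3 -c "
from a import *
go([562.5,130.6,112],-14.6)
im,Rc,o=wcam(); cv2.imwrite('pics/w11.png',im)"
```

```text
t 11.7 pos [562.6 130.7 112.2] yaw -14.75 F [-3.3 -1.8 11.3] op 0.148
shift cm [-0.01  0.01  0.02] turn deg [-0.47 -0.19 -0.15]
q [-0.11  0.81 -0.34  1.81  0.44  0.59 -0.98]
```

View pics/w11.png

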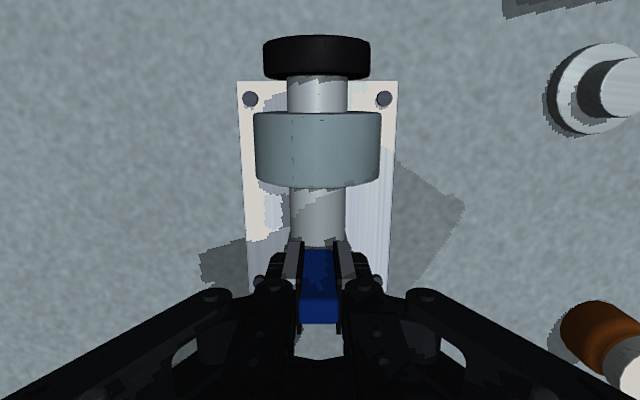

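I miscounted the numbers in a row, so that call was refused; sending it again.

Call:
drive_tool --increments '[0, 0, 0, 0, 0, -0.02, -1, 0, 0, 0, 0, 0, 0, 0, 0, 0, 0, 0, 0, 0, 0, 0, 0, 0, 0, 0, 0, 0, 0, 0, 0, 0, 0, 0, 0.2, 0, 0, 0, 0, 0, 0, 0.2]'

```text
time: 12.35
position: [562.3, 132.2, 111.7]
tcp_rot: [-0.005, 0.992, -0.128, 0.002]
wrist_force: [0.4, -0.1, -0.1]
opening: 0.603
```

```bash
python3 -c "
from a import *
go([562.5,130.6,112],-14.6)
im,Rc,o=wcam(); cv2.imwrite('pics/w12.png',im)"
```

```text
t 12.35 pos [562.3 132.2 111.7] yaw -14.7 F [ 0.4 -0.1 -0.1] op 0.603
shift cm [ 0.06  0.15 -0.03] turn deg [-0.59 -0.13 -0.1 ]
q [-0.11  0.81 -0.34  1.81  0.44  0.59 -0.98]
```

View pics/w12.png

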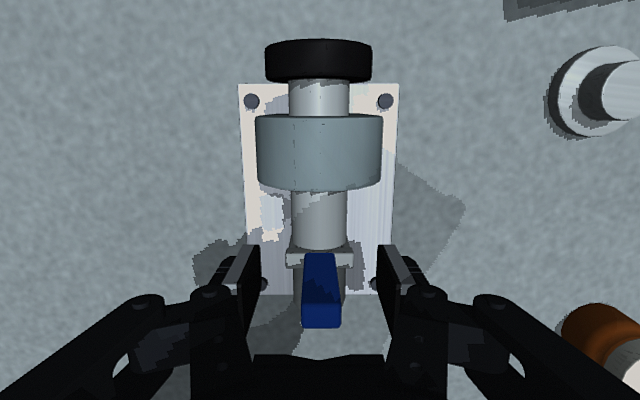

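Clip stands on the shaft with its bridge down on the groove (blue tab at about (321,290), fingers clear on both sides). Lift straight away.

Call:
drive_tool --increments '[0, 0, 0, 0, 0.1, -0.8, 0.2, 0, 0, 0, 0, 0, -2, 0.2, 0, 0, 0, 0, 0, -4, 0.2, 0, 0, 0, 0, 0, -4, 0.2, 0, 0, 0, 0, 2, -3, 0.2, 0, 0, 0, 0, 3, 0, 0.2, 0, 0, 0, 0, 3, 0, 0.2, 0, 0, 0, 0, 0, 0, 0.2, 0, 0, 0, 0, 0, 0, 0.2]'

```text
time: 13.3
position: [541.1, 51.1, 259.4]
tcp_rot: [-0.006, 0.992, -0.127, 0.004]
wrist_force: [0.3, 0.3, 0.9]
opening: 0.599
```

```bash
python3 -c "
from a import *
go([562.5,130.6,112],-14.6)
im,Rc,o=wcam(); cv2.imwrite('pics/w13.png',im); np.savez('w13',Rc=Rc,o=o)
im=imaging.camera('scene'); cv2.imwrite('pics/s13.png',cv2.resize(im[120:260,220:400],None,fx=4,fy=4,interpolation=2))"
```

```text
t 13.3 pos [541.1  51.1 259.4] yaw -14.54 F [0.3 0.3 0.9] op 0.599
shift cm [-0.02 -8.06 14.84] turn deg [-0.69 -0.37  0.06]
q [ 0.11  0.57 -0.47  1.78  0.32  0.86 -0.75]
```

View pics/w13.png

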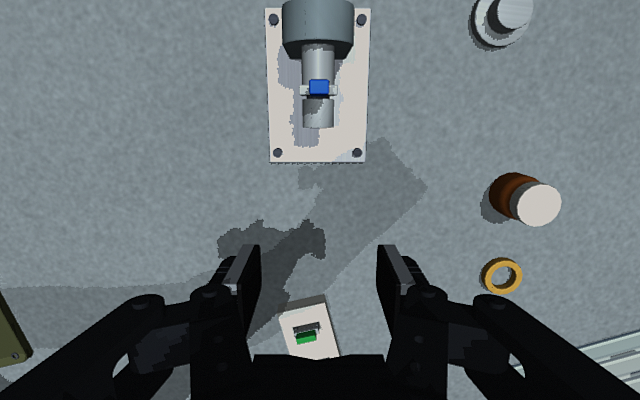

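View pics/s13.png

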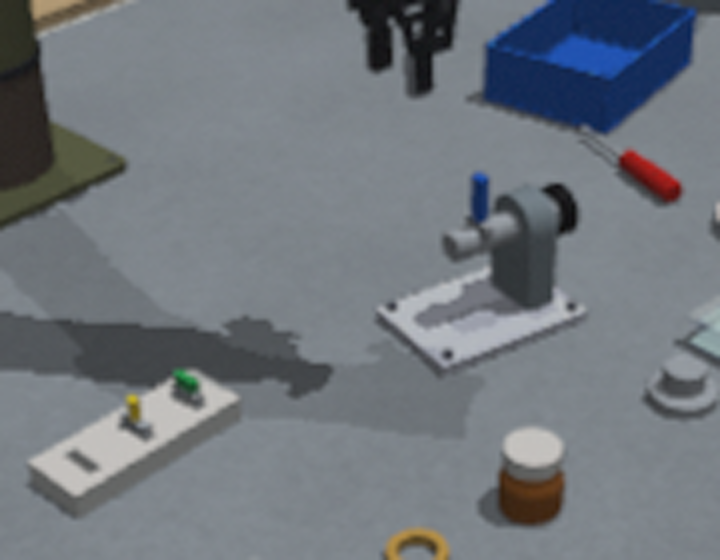

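```bash
python3 -c "
from a import *
print(proj('scene',[562.3,130.2,154]),proj('scene',[562.3,130.2,170]))
im=cv2.imread('pics/w13.png');d=np.load('w13.npz');h=cv2.cvtColor(im,cv2.COLOR_BGR2HSV)
m=cv2.inRange(h,(105,150,120),(130,255,255));m[150:]=0;ys,xs=np.nonzero(m);print(xs.mean(),ys.mean(),wray(d['Rc'],d['o'],xs.mean(),ys.mean(),154))
print(ctrl.observe()['wrist_force']); ctrl.close_job()"
```

```text
[339.45014256 162.92610022] [339.56119841 158.82881936]
318.9621212121212 86.45075757575758 [562.44639146 129.41239822 154.        ]
[ 0.70877947 -0.11651713 -0.24663114]
the job is handed in; nothing more can be done
```

The blue-tabbed clip is out of the stand, fitted in the shaft's groove and released, and I have handed the job in.

- **Finding the groove:** I slid the clip along the shaft's top at about 4–7 N (one brief reading of 10 N, over the suggested 3–8 N). It dropped in where the camera had shown the groove.
- **Pushing home:** The clip spread at about 13–16 N, then the force fell away as it snapped. It stopped hard with the tool 22 mm above the shaft's axis, the height expected when home. The highest reading at the wrist was 16.3 N, well under the 30 N limit.
- **Last checks:** After letting go I took one picture each from the wrist and scene cameras.
  - **Seating:** The clip stands upright with its bridge down in the groove. Its tab top is within about 1 mm of where it should be, measured against my own estimate of the shaft's line.
  - **Surroundings:** The yellow and green clips are still in their pockets. The jar, ring and hub look undisturbed, and the arm passed nowhere near the rest.
  - **Gripper:** It is well clear of everything and reads almost no force.
- **Not measured:** I did not separately measure the clip's distance from the block or its angle on the shaft. I put the groove at about 36 mm from the block, within the range allowed.

One move call was refused because I miscounted the numbers in it, and nothing moved. The job took about 13 s of the 67 s allowed.

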